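# Collapse the bare light stand in the painter's studio

## Task

The bare table-top light stand, the one without a lamp head, is to be put away: push its telescoping tubes down fully home, the thin innermost tube first and then the middle tube. Leave the other stand, which carries a lamp, standing at the height it has.

Things in the scene. Friction and masses are not known exactly. Their poses are not given: they have to be found in the camera images.
- stand_top (a point): Centre of the flat top of the black cap (32 mm across, 12 mm high) on the innermost tube of the bare stand, 278 to 333 mm above the table at the start, 173 mm when fully collapsed. The stand is upright and its dark round foot (150 mm) does not shift; aluminium outer tube 36 mm across with a black 48 mm collar, rim 145 mm above the table. Tubes stay where they are left.
- inner_tube (a joint): How far the innermost tube (20 mm across) stands out of the middle tube, in m: 0 is home, its cap resting on the middle tube's collar; 0.05 to 0.08 at the start. Pushing straight down on the cap (about 3 N) slides this tube first.
- middle_tube (a joint): How far the middle tube (28 mm across, with a black collar 40 mm across and 16 mm high on top) stands out of the outer tube, in m: 0 is home, its collar resting on the outer collar; 0.055 to 0.08 at the start. It slides at about 6 N, so a push on the cap moves it once the innermost tube is home; at 0 there is a hard stop.
- lamp_top (a point): Centre of the top of the grey lamp head (bowl-shaped, 92 mm across at its lower rim, 36 mm on top) on the other stand, 262 to 282 mm above the table. That stand has the same foot and outer tube and one sliding tube, which sinks if pushed. The two stands are at least 0.2 m apart in y, either one on the left.
Things that resemble listed ones, but are neither listed nor needed, are in the scene too. What is shaped like the part that bears stand_top but yellow is not meant.

How it is judged (in metres and radians):
On the way, in this order (a step that is already met when the one before it is completed fails the run):
1. the innermost tube is home (within 6 mm) while the middle tube still stands out at least 35 mm (value of joint inner_tube below 0.006 m and value of joint middle_tube above 0.035 m), for 0.05 s.
2. the middle tube is home too (within 6 mm) (value of joint middle_tube below 0.006 m), for 0.1 s.
At the end, for the whole second after the job is handed in: Both tubes of the bare stand are home to within 6 mm, and the lamp of the other stand is within 10 mm of where it was (value of joint each of inner_tube, middle_tube below 0.006 m and distance of lamp_top from where it was at the start of the episode below 0.01 m); the robot touches nothing.
It fails at once if the lamp on the other stand is pushed more than 10 mm from its place (distance of lamp_top from where it was at the start of the episode above 0.01 m).
It also fails if it takes over 38 s, if anything falls off the work surface, if the arm or the gripper's body presses on something with over 40 N, if the wrist force passes 120 N, or if a joint passes its speed limit or range.

## Robot

A 6-joint arm with a two-finger parallel gripper is mounted at the origin on the work surface. World frame = base frame: x ahead of the robot, y to its left, z up, the work surface at z = 0. Lengths are in mm, angles in rad, forces in N, time in s.
With the tool pointing down it reaches from about 300 to 775 mm from the base axis. Payload 14.6 kg.
Tool frame: the origin (TCP) lies at the very end of the fingers, on their centre line; the grasp point (between the pads) lies 19 mm behind it; z points along the fingers, y is the line along which they close (so a half turn about z gives the same grasp; the last joint's range is limited). The gripper opens to 94 mm and grips with 3 to 60 N. Pads are 16 mm wide; open, the fingers measure 119 mm over their backs; the gripper's body (75 mm by 177 mm) begins 78 mm behind the grasp point.
Start: joints at [-1.368, 0.3, 1.521, -0, 1.321, -0.067], TCP at [146.589, -530.095, 182.546] pointing down, gripper open.
Joint ranges: [-3.03, 3.03], [-0.79, 2.21], [0.23, 2.52], [-1.04, 4.18], [0, 3.07], [-2.55, 2.55]. Speed limits (rad/s): [2.22, 2.22, 2.57, 3.14, 3.14, 3.14].

## Interface

Orientations are given as [roll, pitch, yaw] about the fixed x, y, z axes, in that order (R = Rz(yaw) Ry(pitch) Rx(roll)).
In Python, from cell import manip gives the robot as it stands.
- The arm moves only by the tool servo_tool, never from a script. Its argument "motion" is a list that holds one entry, the list of rows, each a list of 7 numbers: the shift along the world's x, y, z as a fraction of full scale, then the turn, a rotation vector about the world's x, y, z as a fraction of full scale, then the closure, from 0 (fully open) to 1 (shut). In form: [[[x, y, z, rx, ry, rz, gripper], ...]]. A call has 1 to 10 rows; each row is the pose to reach, as a shift and turn from the pose commanded when the call began, turning the shorter way round; what a row does not reach only later rows make up. Full scale, the value 1, is 0.5 m for a shift and pi rad for a turn. A row lasts 1/10 s, in which the tool goes at most 50 mm and 8.59 degrees, less where a joint would pass 70% of its speed; a pose out of reach is approached as far as the arm can. A call with a number of a shift or a turn outside -1 to 1 is refused whole. A call with a gripper value outside its range is refused whole. The fingers move at their own pace and stop on an object; "newtons" is the grip in N (left out, the last holds). Time passes only in rows, so rows that repeat a pose let the fingers close. It gives the time, the measured TCP pose, the force, the opening and the grip force at its end, in the units of the state.
- manip.read_state(): the state, without advancing time (a new reading comes with each control period).
- manip.camera(name): name is "side" or "top" or "wrist"; returns a dict with "frame" (480x640x3 uint8, red, green, blue), "range_z" (480x640 float32, mm along the optical axis (not along the pixel's ray), 0 where there is no reading), "vfov" (degrees; the focal length in pixels is half the picture's height over the tangent of half this angle, whatever the lens; pixels are square), "cx", "cy" (the principal point, pixels), "k1" (the pictures are not rectified: a ray, as slopes to the right and down, at radius r is drawn at 1 + k1 r^2 times it, then the intrinsics apply), "cam_to_world" (4x4, takes a point from camera to world coordinates). Camera axes: x right, y down, z forward; pixel columns grow to the right and rows downward; lengths in mm; the calibration is good to about 2 mm. A picture is of the moment at which its call begins.
- manip.sign_off(): hands the job in; it is judged then, once.
The state is a dict: "clock": time; "joints": joint angles; "qd": joint speeds; "effort": joint torques, N m; "eef_pos": TCP position; "eef_rot": TCP orientation; "wrist_force": force on the tool from outside, world axes, zero at the start; "moment": the same for the moment, N m; "finger_gap": finger opening in mm; "finger_force": force on a finger pad.
Only numpy, scipy, OpenCV 4.12 (cv2) and the standard library are available. Lean on these libraries where they do the work, as an engineer would, in place of code of your own. Each camera call takes 0.05 s, during which the arm holds its last target. There are 200 camera calls.

## Working session

There is one attempt and no reset: what is moved stays moved. The work goes in short steps, Python scripts to look and compute and a tool call to move; the robot and the scene stay as the last step left them, time stands still between calls to the robot, and variables do not carry over. Pictures are saved under pics/ and viewed, at most 10 in all, crops included, and the job is handed in when it is done.

Besides the shell and the picture viewer there is one more tool, called after "Emit:" in YAML: its name, and indented under it one key for each argument. servo_tool: Moves the arm, as the interface text tells. Its arguments: {"type":"object","properties":{"motion":{"type":"array"},"newtons":{"type":"number"}},"required":["motion"]}

```bash
mkdir -p pics; cat > h.py <<'E'
import numpy as np, cv2
from cell import manip
def cloud(c):
    h,w=c["range_z"].shape; f=h/2/np.tan(np.radians(c["vfov"]/2))
    K=np.array([[f,0,c["cx"]],[0,f,c["cy"]],[0,0,1.]])
    uv=np.stack(np.meshgrid(np.arange(w),np.arange(h)),-1).reshape(-1,1,2).astype(float)
    n=cv2.undistortPoints(uv,K,np.array([c["k1"],0,0,0.])).reshape(h,w,2)
    z=c["range_z"][...,None].astype(float)
    p=np.concatenate([n*z,z],-1); T=np.array(c["cam_to_world"])
    P=p@T[:3,:3].T+T[:3,3]; P[c["range_z"]==0]=np.nan
    return P
E
python3 - <<'E'
from h import *
ims=[]
for n in("side","top"):
    c=manip.camera(n); cv2.imwrite(f"pics/{n}0.png",c["frame"][...,::-1]); P=cloud(c); np.save(n+".npy",P); 
    print(n,np.array(c["cam_to_world"])[:3].round(2).tolist(),c["k1"],(c["range_z"]==0).mean())
    z=P[...,2]; m=(z>225)&(z<420)&(P[...,0]>250)
    k,l,s,ce=cv2.connectedComponentsWithStats(m.astype(np.uint8))
    for i in range(1,k):
        if s[i,4]>40:
            q=P[l==i]; top=q[q[:,2]>np.percentile(q[:,2],98)-4]
            print(s[i],ce[i].round(),'top',top.mean(0).round(1),len(top),'col',c["frame"][l==i][q[:,2]>np.percentile(q[:,2],98)-4].mean(0).round())
print(manip.read_state())
E
```

```text
side [[-0.76, -0.51, 0.39, 107.76], [-0.65, 0.59, -0.48, 469.73], [0.01, -0.62, -0.79, 814.11]] -0.08241965672688929 0.004098307291666666
[354 119  22  43 555] [365. 139.] top [ 485.2 -109.6  295.7] 165 col [23. 24. 25.]
[ 218  204   57   52 2265] [246. 230.] top [508.  179.9 277. ] 423 col [90. 94. 97.]
top [[-0.0, -0.99, 0.15, 267.36], [-1.0, 0.0, 0.0, 29.25], [-0.0, -0.15, -0.99, 1345.46]] 0.0399493121690921 0.004055989583333333
[ 223  175   49   48 1850] [247. 198.] top [511.6 176.3 278.2] 342 col [82. 85. 91.]
[390 196  24  26 387] [402. 208.] top [ 486.7 -111.6  296.4] 136 col [23. 23. 23.]
{'clock': 0.1, 'joints': array([-1.36762432e+00,  3.00411830e-01,  1.52153075e+00, -1.88262148e-05,
        1.32066348e+00, -6.66047505e-02]), 'qd': array([-2.18301395e-04, -3.94420274e-04, -1.09467920e-03, -1.93840004e-03,
        7.51844934e-05, -1.51504398e-03]), 'effort': array([ 9.22985819e-04, -5.32644224e+01, -3.53283870e+01,  7.09332875e-02,
        2.35018943e-02, -6.46865396e-05]), 'eef_pos': array([ 146.52192576, -529.859627  ,  182.04013217]), 'eef_rot': array([-3.14058027e+00, -4.92531803e-05,  2.69781398e-01]), 'wrist_force': array([0.11531635, 0.44828027, 0.4967802 ]), 'moment': array([-0.03477061, -0.0276112 ,  0.01540728]), 'finger_force': 0.0, 'finger_gap': 94.02873030072939}
```

View pics/side0.png

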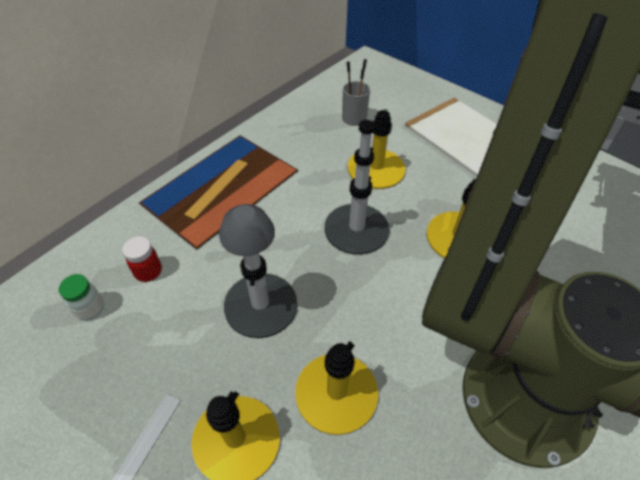

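View pics/top0.png

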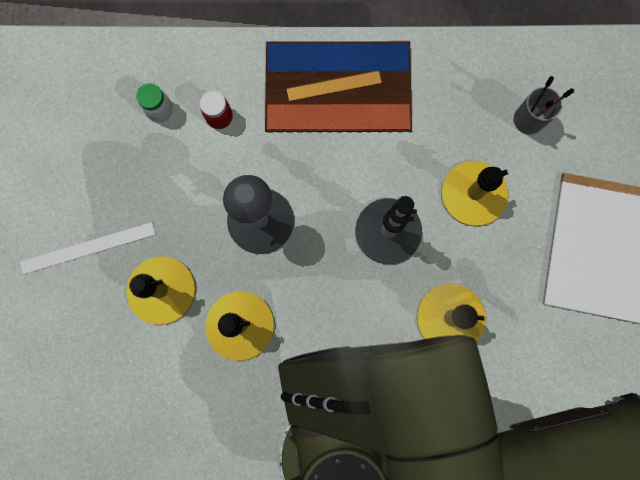

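The bare stand's cap is at side (366,127) and top (402,205), which puts it at about (486, -111, 296). The lamp is at side (246,230), about (510, 178, 277). The yellow-footed stands are decoys and are lower. I'll raise the arm, close the fingers and go above the cap.

Emit:
servo_tool:
  motion:
    - [[0,0,0.316,0,0,0,1],[0,0,0.316,0,0,0,1],[0,0,0.316,0,0,0,1],[0,0,0.316,0,0,0,1],[0.679,0.838,0.316,0,0,0,1],[0.679,0.838,0.316,0,0,0,1],[0.679,0.838,0.316,0,0,0,1],[0.679,0.838,0.316,0,0,0,1],[0.679,0.838,0.316,0,0,0,1],[0.679,0.838,0.316,0,0,0,1]]
  newtons: 20

```text
clock: 1.1
eef_pos: [336.2, -295.1, 339.9]
eef_rot: [-3.141, 0.0, 0.269]
wrist_force: [1.0, -0.6, 0.2]
finger_gap: 17.3
finger_force: 0.0
```

Emit:
servo_tool:
  motion:
    - [[0.3,0.37,0,0,0,0,1],[0.3,0.37,0,0,0,0,1],[0.3,0.37,0,0,0,0,1],[0.3,0.37,0,0,0,0,1],[0.3,0.37,0,0,0,0,1],[0.3,0.37,0,0,0,0,1],[0.3,0.37,0,0,0,0,1],[0.3,0.37,0,0,0,0,1]]

```text
clock: 1.9
eef_pos: [485.0, -112.7, 340.3]
eef_rot: [-3.142, 0.0, 0.269]
wrist_force: [0.5, -0.0, 0.5]
finger_gap: 0.8
finger_force: 0.0
```

```bash
python3 - <<'E'
from h import *
s=manip.read_state(); print(s["clock"],s["eef_pos"],s["finger_gap"],s["wrist_force"])
c=manip.camera("side"); P=cloud(c); cv2.imwrite("pics/s1.png",cv2.resize(c["frame"][60:260,250:500,::-1],None,fx=3,fy=3))
c=manip.camera("wrist"); P=cloud(c); cv2.imwrite("pics/w1.png",c["frame"][...,::-1]);
z=P[...,2];m=(abs(z-295)<6)&(np.hypot(P[...,0]-486,P[...,1]+111)<40);q=P[m]
print(m.sum(),q.mean(0) if m.any() else 0, np.percentile(q,[2,98],axis=0) if m.any() else 0)
E
```

```text
1.9 [ 484.98984997 -112.70806501  340.2592412 ] 0.8185506125493294 [ 0.49445692 -0.04489448  0.49513808]
1986 [ 487.22317976 -111.36892135  295.75766639] [[ 472.6927488  -125.47287536  291.82227652]
 [ 501.19547413  -97.45200558  297.39014596]]
```

View pics/s1.png

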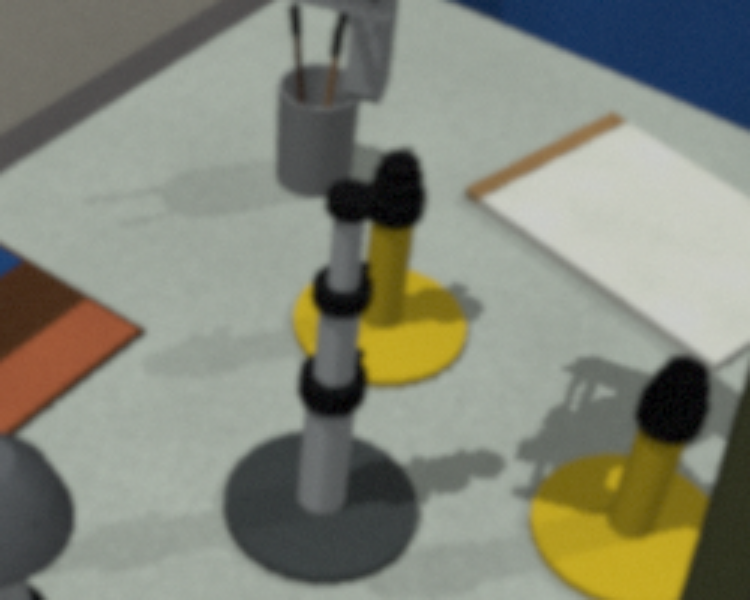

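Emit:
servo_tool:
  motion:
    - [[0.004,0.003,-0.03,0,0,0,1],[0.004,0.003,-0.06,0,0,0,1],[0.004,0.003,-0.07,0,0,0,1],[0.004,0.003,-0.08,0,0,0,1],[0.004,0.003,-0.088,0,0,0,1],[0.004,0.003,-0.096,0,0,0,1],[0.004,0.003,-0.104,0,0,0,1],[0.004,0.003,-0.112,0,0,0,1],[0.004,0.003,-0.12,0,0,0,1],[0.004,0.003,-0.128,0,0,0,1]]

```text
clock: 3.0
eef_pos: [487.5, -110.5, 276.2]
eef_rot: [3.142, -0.0, 0.27]
wrist_force: [-0.1, 0.5, 0.2]
finger_gap: 0.4
finger_force: 0.0
```

The image shows the closed fingers above the cap, at crop (348,195), with the way clear. The measured force is near zero at z = 276, though, so I'm checking before pushing further.

```bash
python3 - <<'E'
from h import *
s=manip.read_state(); print(s["clock"],s["eef_pos"],s["wrist_force"])
c=manip.camera("side"); P=cloud(c); cv2.imwrite("pics/s2.png",cv2.resize(c["frame"][60:260,250:500,::-1],None,fx=3,fy=3))
E
```

```text
3.0 [ 487.46448396 -110.45830439  276.22560873] [-0.09462506  0.47854152  0.22717036]
```

View pics/s2.png

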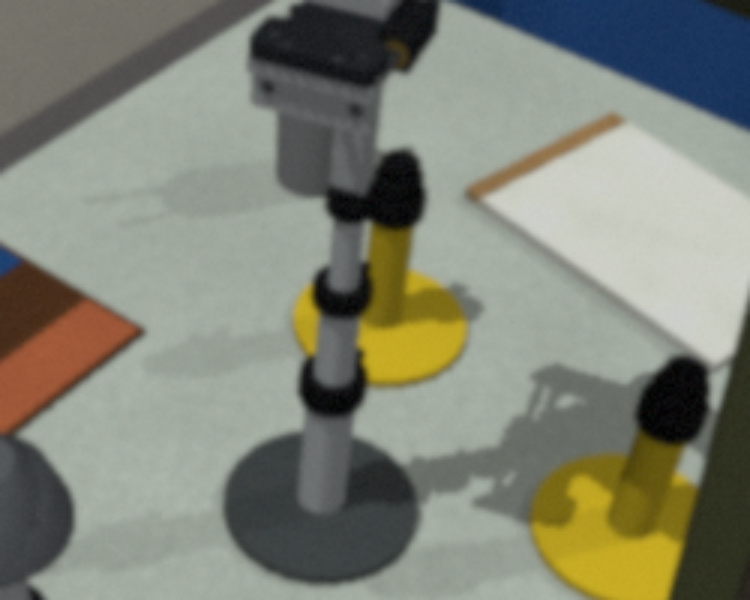

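```bash
python3 - <<'E'
from h import *
for n in("side","top","wrist"):
    c=manip.camera(n); T=np.array(c["cam_to_world"]); f=240/np.tan(np.radians(c["vfov"]/2)); K=np.array([[f,0,c["cx"]],[0,f,c["cy"]],[0,0,1.]])
    R=T[:3,:3].T; t=-R@T[:3,3]; s=manip.read_state()
    pts=np.array([s["eef_pos"],[487,-111,296],[487,-111,276],[487,-111,0]])
    uv=cv2.projectPoints(pts,cv2.Rodrigues(R)[0],t,K,np.array([c["k1"],0,0,0.]))[0].reshape(-1,2); print(n,uv.round(1).tolist())
    P=cloud(c)
    if n=="wrist": cv2.imwrite("pics/w2.png",c["frame"][...,::-1])
    if n=="side":
        cv2.imwrite("pics/s3.png",cv2.resize(c["frame"][90:150,325:405,::-1],None,fx=8,fy=8,interpolation=0))
        for v in range(104,140,2): print(v,P[v,366].round(0),c["frame"][v,366])
        for v,u in((300,400),(185,361),(155,364)): print(v,u,P[v,u].round(0),c["frame"][v,u])
E
```

```text
side [[365.4, 132.5], [366.6, 123.6], [365.7, 132.4], [355.7, 228.5]]
104 [444. -39. 395.] [89 90 91]
106 [482. -96. 344.] [83 86 85]
108 [482. -97. 339.] [82 86 85]
110 [483. -98. 334.] [82 85 86]
112 [483. -99. 330.] [84 87 87]
114 [ 483. -100.  325.] [84 86 88]
116 [482. -99. 321.] [89 90 92]
118 [481. -97. 319.] [95 97 97]
120 [481. -99. 313.] [ 98 101 102]
122 [480. -98. 310.] [95 97 97]
124 [ 487. -110.  296.] [51 53 52]
126 [ 485. -107.  294.] [15 13 14]
128 [ 480. -100.  296.] [14 14 19]
130 [478. -97. 294.] [12  9  9]
132 [478. -98. 289.] [6 9 7]
134 [477. -98. 285.] [54 56 58]
136 [ 481. -104.  275.] [88 91 92]
138 [ 480. -104.  271.] [92 94 94]
300 400 [300. -18.  -0.] [165 173 162]
185 361 [477. -99. 155.] [101 105 105]
155 364 [ 480. -103.  230.] [ 98 102 104]
top [[403.0, 206.1], [404.7, 204.1], [403.3, 206.4], [387.7, 231.1]]
wrist [[314.5, 275.1], [315.2, 290.6], [315.2, 275.8], [315.0, 193.0]]
```

View pics/s3.png

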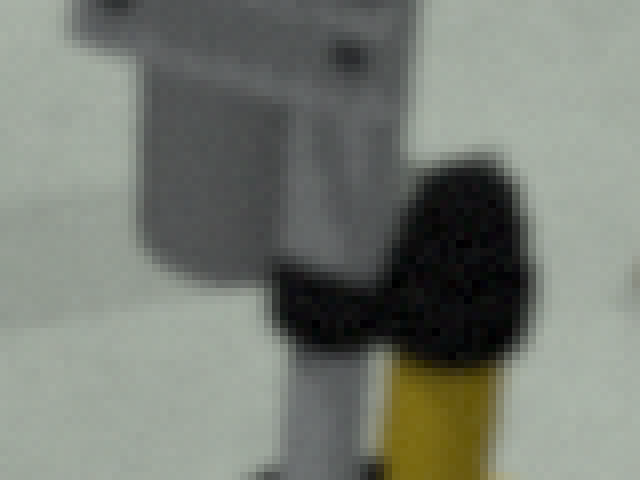

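View pics/w2.png

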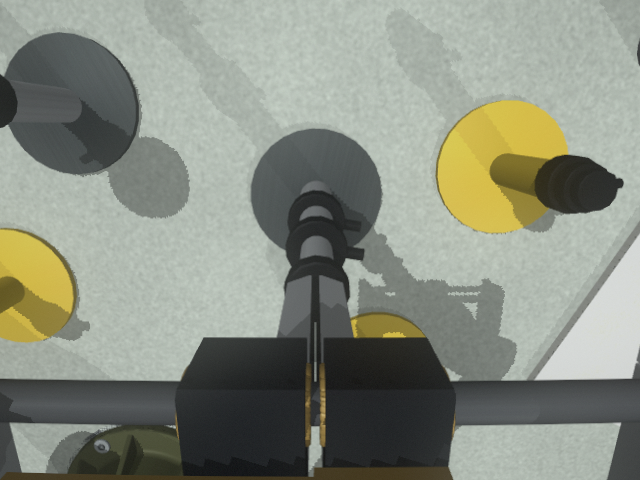

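The cap hasn't moved. The closed fingertips sit just above it, about 20 mm higher than the reported TCP. I'll continue slowly and find contact by force.

Emit:
servo_tool:
  motion:
    - [[0,0,-0.008,0,0,0,1],[0,0,-0.016,0,0,0,1],[0,0,-0.024,0,0,0,1],[0,0,-0.032,0,0,0,1],[0,0,-0.04,0,0,0,1]]

```text
clock: 3.7
eef_pos: [487.5, -110.5, 256.3]
eef_rot: [3.141, -0.0, 0.27]
wrist_force: [1.0, 0.2, 1.7]
finger_gap: 0.4
finger_force: 1.1
```

```bash
cat > look.py <<'E'
from h import *
import sys
c=manip.camera("side"); P=cloud(c); g=c["frame"].max(2).astype(int)
s=manip.read_state(); print(s["clock"],s["eef_pos"].round(1),s["wrist_force"].round(1))
# follow the stand axis; print black runs with heights
T=np.array(c["cam_to_world"]); f=240/np.tan(np.radians(c["vfov"]/2)); K=np.array([[f,0,c["cx"]],[0,f,c["cy"]],[0,0,1.]])
R=T[:3,:3].T; t=-R@T[:3,3]; zz=np.arange(100,330,4.)
pts=np.c_[0*zz+487,0*zz-111.2,zz]
uv=cv2.projectPoints(pts,cv2.Rodrigues(R)[0],t,K,np.array([c["k1"],0,0,0.]))[0].reshape(-1,2).round().astype(int)
print([(int(v),int(g[v,u]),int(np.nan_to_num(P[v,u,2]))) for u,v in uv][::-1])
q=P[190:270,215:280].reshape(-1,3); print("lamp top",np.nanpercentile(q[:,2],99))
cv2.imwrite(sys.argv[1],cv2.resize(c["frame"][60:260,250:500,::-1],None,fx=3,fy=3))
E
python3 look.py pics/s4.png
```

```text
3.75 [ 487.3 -110.5  255.6] [1.2 0.2 1.1]
[(109, 62, 388), (111, 84, 382), (113, 93, 379), (114, 100, 377), (116, 98, 321), (118, 94, 317), (120, 93, 312), (122, 90, 309), (124, 87, 305), (125, 90, 302), (127, 96, 299), (129, 99, 294), (131, 98, 289), (132, 80, 285), (134, 21, 278), (136, 22, 278), (137, 20, 277), (139, 16, 274), (141, 45, 268), (143, 92, 259), (144, 96, 257), (146, 103, 252), (147, 108, 249), (149, 113, 245), (151, 109, 240), (152, 110, 240), (154, 109, 233), (155, 107, 231), (157, 63, 225), (159, 19, 224), (160, 17, 223), (162, 13, 222), (163, 13, 219), (165, 39, 213), (166, 68, 210), (168, 95, 201), (169, 98, 198), (171, 103, 192), (172, 106, 189), (174, 107, 184), (175, 111, 183), (176, 111, 179), (178, 113, 175), (179, 111, 172), (181, 110, 165), (182, 109, 162), (184, 113, 157), (185, 112, 155), (186, 110, 150), (188, 86, 143), (189, 54, 145), (190, 28, 145), (192, 17, 144), (193, 11, 140), (194, 10, 136), (196, 17, 132), (197, 22, 127), (198, 42, 126)]
lamp top 278.22315213189466
```

The cap is now sliding: its top is at 278 with the TCP at 256, and the middle collar is still at about 224. About 42 mm is left on the inner tube.

Emit:
servo_tool:
  motion:
    - [[0,0,-0.009,0,0,0,1],[0,0,-0.018,0,0,0,1],[0,0,-0.027,0,0,0,1],[0,0,-0.036,0,0,0,1],[0,0,-0.045,0,0,0,1],[0,0,-0.054,0,0,0,1],[0,0,-0.063,0,0,0,1],[0,0,-0.072,0,0,0,1],[0,0,-0.081,0,0,0,1],[0,0,-0.09,0,0,0,1]]

```text
clock: 4.75
eef_pos: [487.4, -110.5, 211.3]
eef_rot: [-3.142, 0.0, 0.27]
wrist_force: [-2.5, -0.1, 4.8]
finger_gap: 0.2
finger_force: 2.3
```

```bash
python3 look.py pics/s5.png
```

```text
4.8 [ 487.3 -110.5  210.6] [ 1.  -0.6  1. ]
[(109, 42, 375), (111, 37, 374), (113, 37, 374), (114, 45, 374), (116, 48, 373), (118, 42, 375), (120, 35, 371), (122, 20, 367), (124, 50, 366), (125, 77, 361), (127, 99, 357), (129, 80, 348), (131, 52, 344), (132, 64, 342), (134, 89, 340), (136, 100, 334), (137, 102, 332), (139, 95, 272), (141, 90, 268), (143, 90, 261), (144, 91, 260), (146, 98, 256), (147, 100, 253), (149, 100, 247), (151, 76, 243), (152, 47, 232), (154, 17, 232), (155, 18, 232), (157, 15, 230), (159, 12, 224), (160, 12, 223), (162, 19, 223), (163, 13, 219), (165, 18, 211), (166, 22, 210), (168, 73, 204), (169, 91, 199), (171, 98, 192), (172, 103, 190), (174, 107, 184), (175, 115, 182), (176, 114, 181), (178, 115, 172), (179, 113, 171), (181, 110, 164), (182, 112, 161), (184, 115, 158), (185, 114, 156), (186, 114, 152), (188, 88, 148), (189, 55, 142), (190, 29, 143), (192, 13, 142), (193, 15, 142), (194, 10, 137), (196, 8, 130), (197, 17, 128), (198, 42, 126)]
lamp top 278.4284363925122
```

View pics/s5.png

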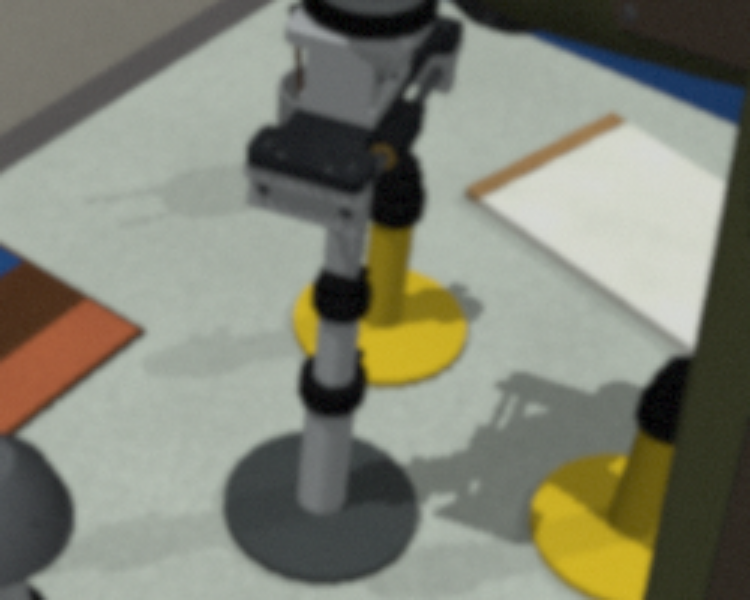

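The inner tube is home: cap and collar form one black block at crop (342,295). The middle tube still stands out about 60 mm, so I'll keep pushing.

Emit:
servo_tool:
  motion:
    - [[0,0,-0.01,0,0,0,1],[0,0,-0.02,0,0,0,1],[0,0,-0.03,0,0,0,1],[0,0,-0.04,0,0,0,1],[0,0,-0.05,0,0,0,1],[0,0,-0.06,0,0,0,1],[0,0,-0.07,0,0,0,1],[0,0,-0.08,0,0,0,1],[0,0,-0.09,0,0,0,1],[0,0,-0.1,0,0,0,1]]

```text
clock: 5.8
eef_pos: [487.5, -110.5, 161.1]
eef_rot: [3.142, -0.0, 0.27]
wrist_force: [0.1, -0.7, 3.6]
finger_gap: 0.5
finger_force: 2.3
```

Emit:
servo_tool:
  motion:
    - [[0,0,-0.003,0,0,0,1],[0,0,-0.006,0,0,0,1],[0,0,-0.009,0,0,0,1],[0,0,-0.012,0,0,0,1]]

```text
clock: 6.2
eef_pos: [487.5, -110.5, 155.5]
eef_rot: [3.141, -0.0, 0.27]
wrist_force: [0.8, -0.5, 4.2]
finger_gap: 0.5
finger_force: 2.2
```

```bash
python3 look.py pics/s6.png
```

```text
6.25 [ 487.5 -110.5  155.3] [ 1.2 -1.   3. ]
[(109, 102, 357), (111, 111, 353), (113, 114, 350), (114, 116, 347), (116, 113, 342), (118, 112, 338), (120, 115, 336), (122, 117, 331), (124, 115, 327), (125, 116, 326), (127, 111, 318), (129, 70, 318), (131, 42, 318), (132, 42, 317), (134, 41, 317), (136, 44, 319), (137, 44, 318), (139, 39, 319), (141, 47, 317), (143, 62, 318), (144, 53, 317), (146, 43, 318), (147, 37, 317), (149, 28, 314), (151, 44, 311), (152, 67, 308), (154, 99, 302), (155, 94, 298), (157, 61, 287), (159, 81, 285), (160, 91, 283), (162, 104, 279), (163, 105, 278), (165, 96, 207), (166, 96, 206), (168, 99, 199), (169, 100, 199), (171, 101, 194), (172, 97, 189), (174, 44, 177), (175, 21, 175), (176, 21, 177), (178, 11, 176), (179, 15, 173), (181, 21, 168), (182, 18, 165), (184, 16, 165), (185, 18, 160), (186, 13, 156), (188, 22, 151), (189, 25, 142), (190, 19, 143), (192, 18, 141), (193, 16, 140), (194, 12, 138), (196, 13, 132), (197, 21, 129), (198, 45, 126)]
lamp top 278.2834773621471
```

Only about 4 mm is left. I'll creep down to the hard stop and watch the force.

Emit:
servo_tool:
  motion:
    - [[0,0,-0.002,0,0,0,1],[0,0,-0.004,0,0,0,1],[0,0,-0.006,0,0,0,1],[0,0,-0.006,0,0,0,1]]

```text
clock: 6.65
eef_pos: [487.4, -110.5, 152.4]
eef_rot: [-3.142, 0.0, 0.27]
wrist_force: [1.2, -1.2, 2.2]
finger_gap: 0.4
finger_force: 1.1
```

Emit:
servo_tool:
  motion:
    - [[0,0,-0.001,0,0,0,1],[0,0,-0.002,0,0,0,1],[0,0,-0.002,0,0,0,1]]

```text
clock: 6.95
eef_pos: [487.5, -110.5, 151.5]
eef_rot: [-3.142, 0.0, 0.27]
wrist_force: [0.4, -0.5, 2.6]
finger_gap: 0.4
finger_force: 1.6
```

Emit:
servo_tool:
  motion:
    - [[0,0,-0.002,0,0,0,1],[0,0,-0.004,0,0,0,1],[0,0,-0.004,0,0,0,1]]

```text
clock: 7.25
eef_pos: [487.6, -110.5, 150.2]
eef_rot: [3.141, -0.0, 0.27]
wrist_force: [-1.7, 0.4, 10.7]
finger_gap: 0.1
finger_force: 5.6
```

Emit:
servo_tool:
  motion:
    - [[0,0,-0.002,0,0,0,1],[0,0,-0.004,0,0,0,1],[0,0,-0.004,0,0,0,1]]

```text
clock: 7.55
eef_pos: [487.8, -110.6, 149.8]
eef_rot: [3.14, -0.002, 0.27]
wrist_force: [-9.8, 2.0, 28.9]
finger_gap: 0.4
finger_force: 14.4
```

The force rose to 29 N, so it has hit the hard stop. I'll retreat straight up and check.

Emit:
servo_tool:
  motion:
    - [[0,0,0.05,0,0,0,1],[0,0,0.12,0,0,0,1],[0,0,0.2,0,0,0,1],[0,0,0.28,0,0,0,1],[0,0,0.34,0,0,0,1],[0,0,0.34,0,0,0,1],[0,0,0.34,0,0,0,1]]

```text
clock: 8.25
eef_pos: [487.2, -110.4, 316.8]
eef_rot: [-3.141, 0.001, 0.27]
wrist_force: [-0.7, -0.4, -0.3]
finger_gap: 0.5
finger_force: 0.0
```

```bash
python3 look.py pics/s7.png; python3 - <<'E'
from h import *
for n in("top","wrist"):
    P=cloud(manip.camera(n)); m=(np.hypot(P[...,0]-487,P[...,1]+111)<14)&(P[...,2]<220)
    print(n,np.percentile(P[m][:,2],[50,90,98]))
E
```

```text
8.3 [ 487.1 -110.4  316.1] [ 0.5  0.2 -0.6]
[(109, 97, -2), (111, 101, 0), (113, 105, 0), (114, 105, 1), (116, 95, 0), (118, 98, 0), (120, 106, -1), (122, 112, 0), (124, 146, 0), (125, 158, -1), (127, 171, -2), (129, 171, 2), (131, 169, 2), (132, 171, 0), (134, 171, -1), (136, 171, 0), (137, 168, -1), (139, 167, 0), (141, 164, 0), (143, 168, 0), (144, 169, 1), (146, 170, 0), (147, 168, 0), (149, 179, 6), (151, 185, 9), (152, 189, 7), (154, 188, 10), (155, 191, 11), (157, 191, 13), (159, 190, 9), (160, 190, 15), (162, 185, 12), (163, 181, 9), (165, 177, 13), (166, 180, 13), (168, 151, 10), (169, 111, 11), (171, 26, 171), (172, 15, 171), (174, 17, 172), (175, 18, 172), (176, 24, 170), (178, 20, 171), (179, 19, 171), (181, 9, 167), (182, 11, 164), (184, 16, 160), (185, 13, 160), (186, 19, 158), (188, 15, 152), (189, 11, 147), (190, 13, 144), (192, 14, 143), (193, 14, 140), (194, 9, 139), (196, 12, 132), (197, 22, 132), (198, 40, 125)]
lamp top 278.19184368105033Traceback (most recent call last):
  File "<stdin>", line 4, in <module>
    return _quantile_unchecked(
        a, q, axis, out, overwrite_input, method, keepdims, weights)
    return _ureduce(a,
                    func=_quantile_ureduce_func,
    ...<5 lines>...
                    overwrite_input=overwrite_input,
                    method=method)
    r = func(a, **kwargs)
    result = _quantile(arr,
                       quantiles=q,
    ...<2 lines>...
                       out=out,
                       weights=wgt)
    slices_having_nans = np.isnan(arr[-1, ...])
                                  ~~~^^^^^^^^^
IndexError: index -1 is out of bounds for axis 0 with size 0
```

View pics/s7.png

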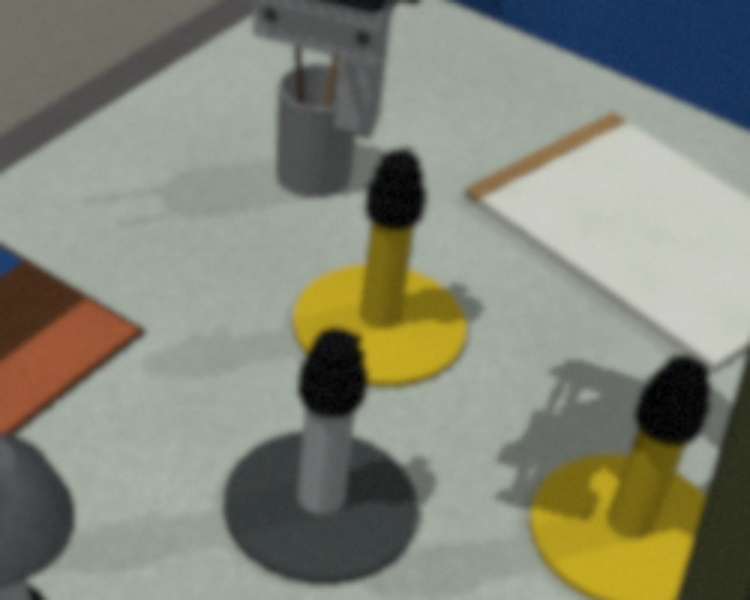

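The stand is fully collapsed: its cap, at crop (335,370), is at z of about 172. The lamp hasn't moved and the robot touches nothing, so I'm handing in.

```bash
python3 -c "
from cell import manip
print(manip.sign_off())"
```

```text
the job is handed in; nothing more can be done
None
```

The bare stand is fully collapsed, inner tube first and then the middle tube (cap top measured at about 172 mm, 173 mm when home), the lamp stand's height is unchanged, and the job was handed in at about 8 s with no verdict returned.

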